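Seat the lugged tube block in the dry-block warmer

TASK

Fit the round metal tube block with the two side lugs into the round well of the bench warmer. Lower its nose into the well with the lugs lying across the rim, well out of line with the two slots, let them rest there, then turn the block under light pressure until the lugs drop into the slots. Leave it fully home and let go; do not force it, and leave the square block alone.

Things in the scene. Friction and masses are not known exactly. Their poses are not given: they have to be found in the camera images.
- lug_block: Loose round aluminium block, 0.2-0.4 kg, upright. Origin: centre of underside, z up. Diameter 54, height 44 mm; lowest 9 mm taper to diameter 40. Two lugs along its +x and -x, 12 wide, reach 42 mm from the axis, undersides 14 and tops 26 mm above the underside. On top a grip bar 44 long (along x, in line with the lugs), 14 thick (y), from 44 to 80 mm up: pinch it across y. Half a turn alike.
- well_mouth (a point): Centre of the round well's mouth, level with the warmer's top, 62 mm above the worktop; z up. Well diameter 62, depth 28 mm, flat floor. Two slots, 30 wide and as deep, run along this point's +x and -x to 46 mm from the axis. The block enters at any angle until its lugs meet the rim (underside 14 mm down); with lugs within about 10 degrees of the slots it goes to the floor (28 mm down).
- warmer: Fixed bench warmer: white box with a flat grey top 130 x 140 mm round the well, a lower control panel on its robot side (-x, to 112 mm from the well's axis). Origin: on the worktop under the well's axis; its x is the line of the slots.
- square_block: Bystander: loose square aluminium block, 54 x 54 x 44 mm, no lugs, the same grip bar on top (to 80 mm). Origin: centre of its underside. It does not fit; leave it alone.
Things that resemble listed ones, but are neither listed nor needed, are in the scene too. What is shaped like the lug_block but green or pink is not meant.

How it is judged:
On the way:
1. the block's nose is in the well and its lugs lie across the rim (underside at least 10 mm below the mouth, lugs more than 17 degrees out of line with the slots) (z of lug_block in the frame of well_mouth below -0.01 m and horizontal distance between lug_block and well_mouth below 0.012 m and angle between the x axis of lug_block and the x axis of well_mouth, either way round above 0.3 rad), for 0.1 s.
At the end, for the whole second after the job is handed in: The round block stands at rest and released in the well, upright within 7 degrees, its underside at least 24 mm below the mouth, within 10 mm of the well's axis and with its lugs within 17 degrees of the slots' line (z of lug_block in the frame of well_mouth below -0.024 m and horizontal distance between lug_block and well_mouth below 0.01 m and angle between the x axis of lug_block and the x axis of well_mouth, either way round below 0.3 rad and angle between lug_block's own z axis and vertical below 0.12 rad and linear speed of lug_block below 0.02 m/s); the robot touches nothing.
It fails at once if the square block is moved by more than 30 mm (distance of square_block from where it was at the start of the episode above 0.03 m).
It fails at once if the block is forced: more than 50 N between it and the warmer (contact force between lug_block and warmer above 50 N).
It also fails if it takes over 38 s, if anything falls off the work surface, if the arm or the gripper's body presses on something with over 40 N, if the wrist force passes 120 N, or if a joint passes its speed limit or range.

ROBOT

A 7-joint arm with a two-finger parallel gripper is mounted at the origin on the work surface; the furniture and walls round the work are solid. World frame = base frame: x ahead of the robot, y to its left, z up, the work surface at z = 0. Lengths are in m, angles in rad, forces in N, time in s.
With the tool pointing down it reaches from about 0.425 to 0.925 m from the base axis. Payload 6.8 kg.
Tool frame: the origin (TCP) lies at the very end of the fingers, on their centre line; the grasp point (between the pads) lies 19 mm behind it; z points along the fingers, y is the line along which they close (so a half turn about z gives the same grasp; the last joint's range is limited). The gripper opens to 85 mm and grips with 20 to 120 N. Pads are 22 mm wide; open, the fingers measure 114 mm over their backs; the gripper's body (76 mm by 85 mm) begins 54 mm behind the grasp point. The pads swing forward as they close: fully open they stand 13 mm farther back than shut.
Start: joints at [1.21, 0.477, 0.022, 1.555, -0.011, 1.109, -0.083], TCP at [0.169, -0.654, 0.231] pointing down, gripper open.
Joint ranges: [-2.96, 2.96], [-0.34, 2.1], [-1.41, 1.46], [0.24, 2.44], [-1.37, 4.51], [0.17, 1.92], [-2.96, 2.96]. Speed limits (rad/s): [2.39, 2.39, 3.14, 3.14, 3.14, 3.14, 3.14].

INTERFACE

Orientations are given as a unit quaternion [w, x, y, z].
In Python, from station import monitor, eyes, bot gives the robot as it stands.
- The arm moves only by the tool jog_arm, called after ">>>" as name(argument=value, ...), one argument or row to a line, values as JSON. Schema: {"type":"object","properties":{"steps":{"type":"array","items":{"type":"number"},"minItems":5,"maxItems":100},"grip_n":{"type":"number"},"only":{"type":"string"},"quiet":{"type":"boolean"},"lines":{"type":"string"}},"required":["steps"],"additionalProperties":false}. steps is one flat list of numbers that holds 1 to 20 rows one after another, with no inner brackets; each row has 5 numbers: dx, dy, dz in shares of the most that a row can go, 1 being 50 mm, then a turn about the tool's z in parts of the range, where 1.0 means 2 pi rad, then the opening from 0.0 (shut) to 1.0 (fully open); each row shifts and turns the commanded pose from where the row before left it, along the tool's axes as they then stand; what a row does not reach is not made up. A row lasts 1/10 s, in which the tool goes at most 0.05 m and 0.15 rad, less where a joint would pass 70% of its speed; a pose out of reach is approached as far as the arm can. The fingers move at their own pace and stop on an object; grip_n is the grip in N (left out, the last holds). Time passes only in rows, so rows that do not move let the fingers close. The tool returns the time, the measured TCP pose, the force, the opening and the grip force at its end. only (a regular expression) keeps the lines of the reply that match it, lines (a string "A,B") keeps lines A to B, and quiet returns only ok. A shift or turn number past 1, either way, is cut back to 1. Input that does not fit is refused with a message, and nothing moves.
- monitor.get_obs(): the state, without advancing time (a new reading comes with each control period).
- eyes.read_camera(name): name is "scene" or "top" or "wrist"; returns the picture (420x560x3 uint8, blue, green, red); there is no depth.
- eyes.camera_info(name): a dict with "vertical_fov" (degrees; the focal length in pixels is half the picture's height over the tangent of half this angle, whatever the lens; pixels are square), "cx", "cy" (the principal point, pixels), "view" (4x4, takes a point from world to camera coordinates); the wrist camera has in their place "hand_eye" (4x4, takes a point from camera to tool coordinates, whose origin is the TCP and whose axes are the flange's). Camera axes: x right, y up, looking along -z (the intrinsics and any distortion apply to the point x, -y, -z); pixel columns grow to the right and rows downward; lengths in m; the calibration is good to about 2 mm. A picture is of the moment at which its call begins: read the wrist's pose just before it. camera_info takes no time and is no camera call.
- bot.hand_in(): hands the job in; it is judged then, once.
The state is a dict: "t": time; "q": joint angles; "joint_vel": joint speeds; "joint_torque": joint torques, N m; "eef_pos": TCP position; "tool_rot": TCP orientation; "contact_force": force on the tool from outside, world axes, zero at the start; "torque": the same for the moment, N m; "gripper_width": opening from 0.0 (shut) to 1.0 (fully open); "grasp_force": force on a finger pad.
Only numpy, scipy, OpenCV 4.12 (cv2) and the standard library are available. Lean on these libraries where they do the work, as an engineer would, in place of code of your own. Each camera call takes 0.05 s, during which the arm holds its last target. There are 200 camera calls.

## Working session

There is one attempt and no reset: what is moved stays moved. The work goes in short steps, Python scripts to look and compute and a tool call to move; the robot and the scene stay as the last step left them, time stands still between calls to the robot, and variables do not carry over. Pictures are saved under pics/ and viewed, at most 10 in all, crops included, and the job is handed in when it is done.

```bash
mkdir -p pics; ls; python3 - <<'E'
from station import monitor, eyes, bot
import cv2, numpy as np
np.set_printoptions(precision=4,suppress=True)
o=monitor.get_obs(); print(o['t'],o['eef_pos'],o['tool_rot'],o['gripper_width'])
for n in ("scene","top","wrist"):
    print(n,eyes.camera_info(n))
a=eyes.read_camera("scene");b=eyes.read_camera("top")
cv2.imwrite("pics/scene0.png",a);cv2.imwrite("pics/top0.png",b)
E
```

```text
pics
0.0 [ 0.1687 -0.653   0.2303] [-0.0009  0.992   0.1261 -0.0002] 1.0008369962144563
scene {'vertical_fov': 52.875115223451765, 'cx': 278.32296479083885, 'cy': 211.23794281046523, 'view': array([[ 0.5473,  0.8369, -0.0087, -0.1982],
       [-0.4056,  0.2743,  0.8719,  0.1692],
       [ 0.7321, -0.4737,  0.4896, -1.4017],
       [ 0.    ,  0.    ,  0.    ,  1.    ]])}
top {'vertical_fov': 57.30303532519116, 'cx': 281.91950824263205, 'cy': 210.2593215394754, 'view': array([[ 0.0055, -0.9999,  0.0099, -0.0721],
       [ 0.9833,  0.0072,  0.1821, -0.5047],
       [-0.1821,  0.0087,  0.9832, -0.8965],
       [ 0.    ,  0.    ,  0.    ,  1.    ]])}
wrist {'vertical_fov': 71.82747543239445, 'cx': 282.37637787056843, 'cy': 204.16331800055804, 'hand_eye': array([[ 0.    ,  0.9537,  0.3006,  0.0758],
       [ 1.    , -0.    ,  0.0001,  0.0003],
       [ 0.0001,  0.3006, -0.9537, -0.1429],
       [ 0.    ,  0.    ,  0.    ,  1.    ]])}
```

View pics/top0.png

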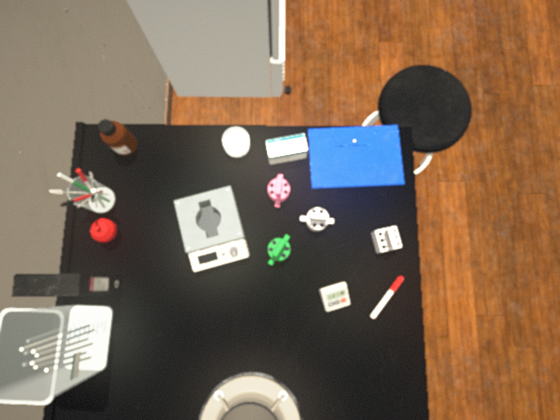

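View pics/scene0.png

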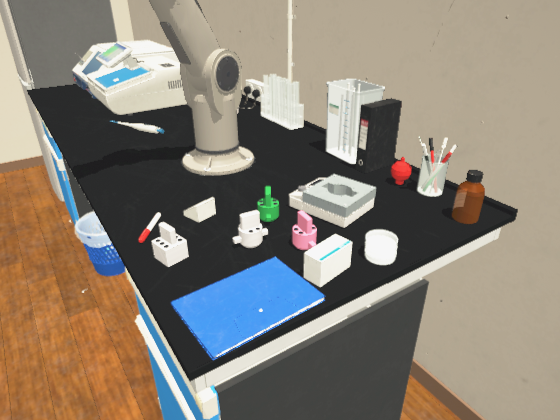

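The top view shows candidates for the lug block: the white/metal one with lugs at (317,219), green at (280,250) and pink at (279,189). The square block, which has no lugs, is at (387,239). The plain metal lugged one at (317,219) fits the description. The warmer's well is at (208,219), with its panel towards the robot. I'll confirm in an enlarged crop.

```bash
cat > h.py <<'E'
import numpy as np, cv2
from station import monitor, eyes
from scipy.spatial.transform import Rotation as R
np.set_printoptions(precision=4,suppress=True)
def cam(n,obs=None):
    i=eyes.camera_info(n); f=210/np.tan(np.radians(i['vertical_fov'])/2)
    if n=='wrist':
        T=np.eye(4); T[:3,:3]=R.from_quat(obs['tool_rot'],scalar_first=True).as_matrix(); T[:3,3]=obs['eef_pos']
        c2w=T@i['hand_eye']
    else: c2w=np.linalg.inv(i['view'])
    return f,i['cx'],i['cy'],c2w
def px2w(c,u,v,z):
    f,cx,cy,M=c; d=M[:3,:3]@np.array([(u-cx)/f,-(v-cy)/f,-1]); o=M[:3,3]
    return o+d*(z-o[2])/d[2]
def w2px(c,P):
    f,cx,cy,M=c; p=(np.c_[np.atleast_2d(P),np.ones(len(np.atleast_2d(P)))]@np.linalg.inv(M).T)
    return np.c_[cx-f*p[:,0]/p[:,2], cy+f*p[:,1]/p[:,2]]
E
python3 - <<'E'
from h import *
b=cv2.imread("pics/top0.png")
c=b[170:290,170:330]
cv2.imwrite("pics/crop0.png",cv2.resize(c,(800,600),interpolation=cv2.INTER_CUBIC))
c=cam('top')
for n,u,v,z in (('lug',317,219,.03),('well',208,219,.062),('sq',387,239,.04),('base',251,415,0)): print(n,px2w(c,u,v,z))
print(w2px(c,[[0,0,0]]))
E
```

```text
lug [ 0.4867 -0.1565  0.03  ]
well [0.4797 0.1085 0.062 ]
sq [ 0.4368 -0.3262  0.04  ]
base [ 0.0251  0.0005 -0.    ]
[[251.017  426.6107]]
```

View pics/crop0.png

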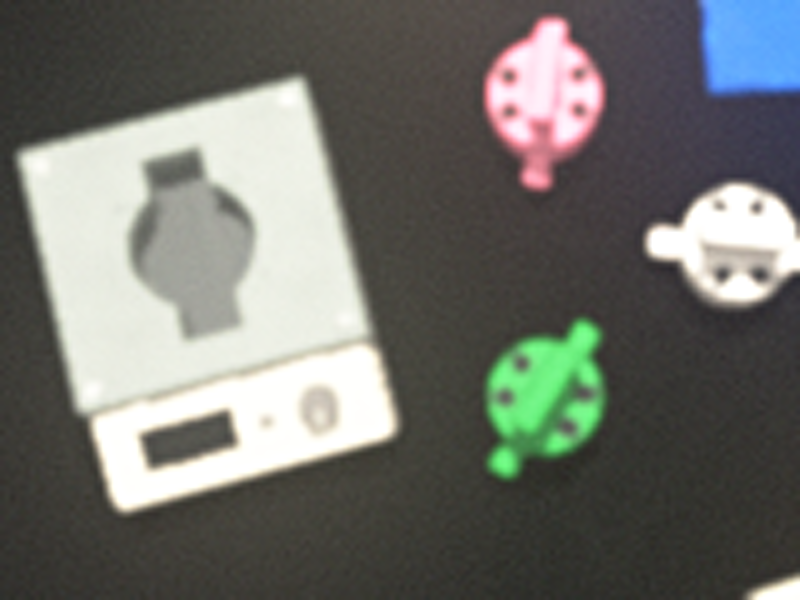

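Confirmed: the uncoloured white/metal block at crop (740,245) has lugs pointing left and right and a bar along them. The well is at crop (190,245), with its slots running from (172,170) to (210,320). Next I'll work out the approach.

```bash
python3 - <<'E'
from h import *
c=cam('top'); g=lambda x,y,z:px2w(c,170+x/5,170+y/5,z)
P=np.array([g(*p,.062) for p in ((18,153),(303,77),(372,335),(78,412))]); print(P, P.mean(0))
print([np.linalg.norm(P[i]-P[i-1]) for i in range(4)])
d=(P[0]+P[1]-P[2]-P[3]); print('slot yaw',np.degrees(np.arctan2(d[1],d[0])))
b=cv2.imread("pics/top0.png"); s=b[195:245,290:345]; m=(s.min(2)>150).astype('uint8'); 
n,l,st,ce=cv2.connectedComponentsWithStats(m); k=1+np.argmax(st[1:,4]); print(st[k]+[290,195,0,0,0],ce[k]+[290,195])
o=monitor.get_obs(); x0,y0,w,h=st[k][:4]
L=px2w(c,290+x0,218.6,.02);Rr=px2w(c,290+x0+w,221,.02); M=(L+Rr)/2; print('lug',L,Rr,M)
Rt=R.from_quat(o['tool_rot'],scalar_first=True).as_matrix(); print(Rt)
print('delta tool',Rt.T@(np.array([M[0],M[1],.21])-o['eef_pos']))
E
```

```text
[[0.5241 0.1934 0.062 ]
 [0.563  0.0568 0.062 ]
 [0.4369 0.0203 0.062 ]
 [0.3995 0.158  0.062 ]] [0.4809 0.1071 0.062 ]
[np.float64(0.1295380419827885), np.float64(0.1419577019094804), np.float64(0.13134953246541672), np.float64(0.14276169346621745)]
slot yaw 15.996790321853796
[299 207  36  24 492] [316.7053 218.1402]
lug [ 0.489  -0.1122  0.02  ] [ 0.4836 -0.2027  0.02  ] [ 0.4863 -0.1575  0.02  ]
[[ 0.9682  0.2502 -0.0005]
 [ 0.2502 -0.9682  0.0016]
 [-0.0001 -0.0017 -1.    ]]
delta tool [ 0.4315 -0.4003  0.021 ]
```

The manual's scale: shifts go in shares of 50 mm and turns go in shares of 2 pi rad. Converting my numbers, 0.034 m is 0.68, -0.0315 m is -0.63, -0.14 rad / 6.2832 = -0.0223.

>>> jog_arm(
  steps=[0.4,-0.37,0,0,1,0.68,-0.63,0,0,1,0.68,-0.63,0,0,1,0.68,-0.63,0,0,1,0.68,-0.63,0,0,1,0.68,-0.63,0,0,1,0.68,-0.63,0,0,1,0.68,-0.63,0,0,1,0.68,-0.63,0,0,1,0.68,-0.63,0,0,1,0.68,-0.63,0,0,1,0.68,-0.63,0,0,1,0.68,-0.63,0,0,1,0,0,0,-0.0223,1,0,0,0,-0.0223,1,0,0,0,-0.0223,1,0,0,0,-0.0223,1,0,0,0,-0.0223,1,0,0,0,-0.0223,1,0,0,0,-0.0223,1],
  grip_n=60,
)

```text
t: 2.1
eef_pos: [0.4837, -0.1626, 0.231]
tool_rot: [-0.0, 0.814, 0.58, -0.0]
contact_force: [0.2, -0.3, 0.1]
gripper_width: 1.0
grasp_force: 0.0
```

>>> jog_arm(
  steps=[0,0,0,-0.0223,1,0,0,0,-0.0223,1,0,0,0,0,1,0,0,0,0,1],
)

```text
t: 2.5
eef_pos: [0.4838, -0.1627, 0.2311]
tool_rot: [-0.0, 0.729, 0.685, -0.0]
contact_force: [-0.2, -0.3, 0.6]
gripper_width: 1.001
grasp_force: 0.0
```

```bash
python3 - <<'E'
from h import *
o=monitor.get_obs(); im=eyes.read_camera('wrist'); cv2.imwrite('pics/w1.png',im)
import json; np.savez('pics/w1.npz',p=o['eef_pos'],r=o['tool_rot']); print(o['t'],o['eef_pos'],o['tool_rot'])
E
```

```text
2.5 [ 0.4838 -0.1627  0.2311] [-0.0002  0.7287  0.6849 -0.0001]
```

View pics/w1.png

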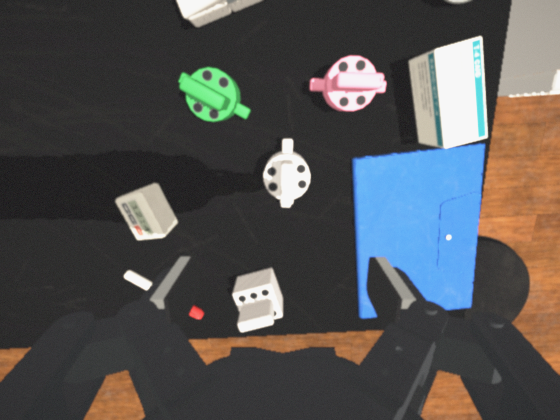

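The wrist view shows the block at (287,175), with lug tips at about (288,140) and (287,206), and the four top holes centred at about (286,177). The pink and green ones are above it, and the square block is below at (258,300).

```bash
cat >> h.py <<'E'
def shot(name):
    o=monitor.get_obs(); im=eyes.read_camera('wrist'); cv2.imwrite(f'pics/{name}.png',im); return o,im,cam('wrist',o)
def rel(o,x,y,z):
    return R.from_quat(o['tool_rot'],scalar_first=True).as_matrix().T@(np.array([x,y,z])-o['eef_pos'])
E
python3 - <<'E'
from h import *
o=monitor.get_obs(); c=cam('wrist',o)
A=px2w(c,288,139.5,.02);B=px2w(c,287,207,.02);H=px2w(c,286,177.2,.044)
print(A,B,(A+B)/2,np.linalg.norm(A-B),H,np.degrees(np.arctan2(*(A-B)[1::-1])))
M=(A+B)/2*.5+H*.5
print(rel(o,M[0],M[1],.066),'tool x yaw',np.degrees(np.arctan2(*R.from_quat(o['tool_rot'],scalar_first=True).as_matrix()[1::-1,0])))
E
```

```text
[ 0.4924 -0.1172  0.02  ] [ 0.4864 -0.2019  0.02  ] [ 0.4894 -0.1596  0.02  ] 0.08489464078765536 [ 0.4874 -0.1577  0.044 ] 85.93943577803276
[0.0043 0.0043 0.1651] tool x yaw 86.47241233217196
```

Scaled: 0.04 m is 0.8, 0.03 m is 0.6.

>>> jog_arm(
  steps=[0.08,0.08,0.4,0,1,0,0,0.8,0,1,0,0,0.6,0,1,0,0,0.2,0,1,0,0,0,0,1,0,0,0,0,1],
)

```text
t: 3.15
eef_pos: [0.4892, -0.1589, 0.1325]
tool_rot: [0.001, 0.728, 0.686, 0.0]
contact_force: [-0.1, -0.4, 0.8]
gripper_width: 1.006
grasp_force: 0.0
```

```bash
python3 - <<'E'
from h import *
o,im,c=shot('w2'); print(o['eef_pos'])
P=np.array([[.4884,-.1587,.044],[.4884,-.1587,.08]]); print(w2px(c,P))
cv2.imwrite('pics/w2c.png',cv2.resize(im[90:330,130:450],(800,600)))
E
```

```text
[ 0.4892 -0.1589  0.1325]
[[282.2966 207.7778]
 [282.3311 223.3663]]
```

View pics/w2c.png

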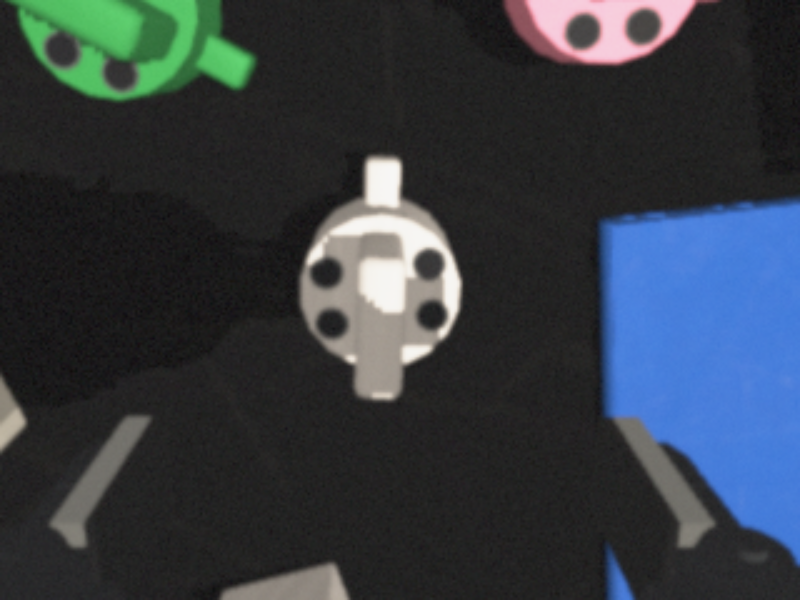

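The hole centre at crop (380,293) agrees with the prediction to under 1 px, so I'll descend and grip.

Scaled: 0.03 m is 0.6, 0.02 m is 0.4.

>>> jog_arm(
  steps=[0,0.02,0.6,0,1,0,0,0.6,0,1,0,0,0.4,0,1,0,0,0.04,0,1,0,0,0,0,1,0,0,0,0,0,0,0,0,0,0,0,0,0,0,0,0,0,0,0,0,0,0,0,0,0,0,0,0,0,0,0,0,0,0,0,0,0,0,0,0,0,0,0,0,0,0,0,0,0,0],
  grip_n=60,
)

```text
t: 4.7
eef_pos: [0.4895, -0.1591, 0.0496]
tool_rot: [0.0, 0.727, 0.686, 0.0]
contact_force: [-0.6, -0.1, 4.9]
gripper_width: 0.152
grasp_force: 59.2
```

Scaled: -0.04 m is -0.8, 0.035 m is 0.7.

>>> jog_arm(
  steps=[0,0,-0.4,0,0,0,0,-0.8,0,0,0,0,-0.8,0,0,0,0,-0.6,0,0,0.4,0,0,0,0,0.7,0,0,0,0,0.7,0,0,0,0,0.7,0,0,0,0,0.5,0,0,0,0,0,0,0,0,0,0,0,0,0,0,0,0,0,0,0],
)

```text
t: 5.9
eef_pos: [0.4976, -0.0105, 0.1789]
tool_rot: [-0.0, 0.728, 0.686, -0.001]
contact_force: [0.1, -0.6, -2.0]
gripper_width: 0.153
grasp_force: 59.0
```

```bash
python3 - <<'E'
from h import *
o,im,c=shot('w3'); print(o['t'],o['eef_pos'],o['grasp_force'],o['gripper_width'])
P=np.array([[.483,.106,.062],[.488,.106,.062]]); print(w2px(c,P))
cv2.imwrite('pics/w3b.png',cv2.resize(im,(800,600)))
E
```

```text
5.9 [ 0.4976 -0.0105  0.1789] 58.998475670814514 0.15327809347094887
[[257.2391  62.3279]
 [263.3654  61.9234]]
```

View pics/w3b.png

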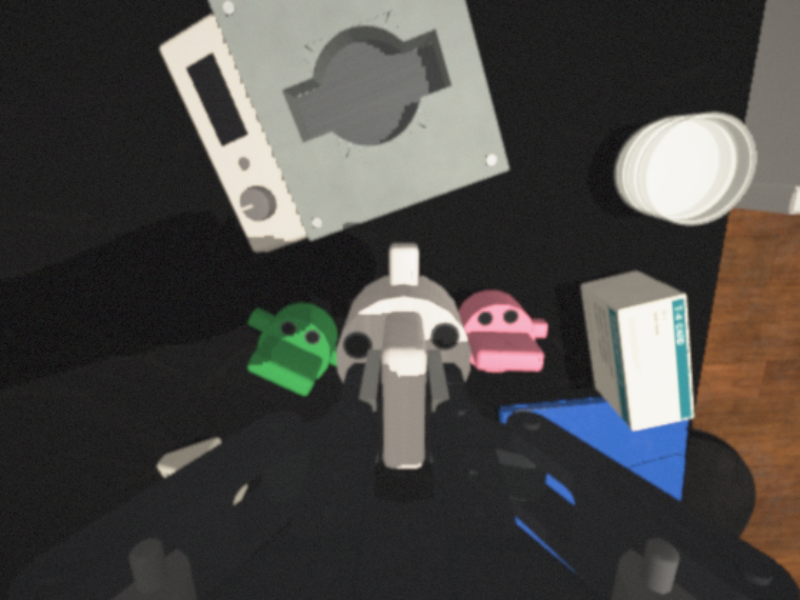

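The well's slot-end midpoints in the 800×600 view are (293,117) and (443,57), so the centre is (368,87). The block is held straight, with its bar along tool x.

```bash
python3 - <<'E'
from h import *
o=monitor.get_obs(); c=cam('wrist',o); k=.7
A=px2w(c,293.5*k,117*k,.062);B=px2w(c,443*k,57*k,.062);W=(A+B)/2
T=px2w(c,365*k,26*k,.062);Bo=px2w(c,372*k,145*k,.062)
print(A,B,W,np.linalg.norm(A-B),np.degrees(np.arctan2(*(B-A)[1::-1])),(T+Bo)/2,np.linalg.norm(T-Bo))
tip=px2w(c,404*k,244*k,.1789-.0496+.026); print('tip tool',rel(o,*tip))
print(rel(o,W[0],W[1],o['eef_pos'][2]))
E
```

```text
[0.439  0.0938 0.062 ] [0.5266 0.1195 0.062 ] [0.4828 0.1066 0.062 ] 0.0912938903839972 16.380616619557568 [0.4838 0.1065 0.062 ] 0.061438081706631016
tip tool [ 0.0441 -0.0006  0.0236]
[ 0.1161 -0.0219 -0.0001]
```

Scaled: 0.03 m is 0.6, 0.026 m is 0.52, 0.12 rad / 6.2832 = 0.0191.

>>> jog_arm(
  steps=[0.4,-0.08,0,0,0,0.6,-0.12,0,0,0,0.6,-0.12,0,0,0,0.52,-0.08,0,0,0,0.2,-0.04,0,0,0,0,0,0,0.0191,0,0,0,0,0.0191,0,0,0,0,0.0191,0,0,0,0,0.0191,0,0,0,0,0.0191,0,0,0,0,0,0,0,0,0,0,0],
)

```text
t: 7.15
eef_pos: [0.4829, 0.1069, 0.1792]
tool_rot: [0.0, 0.897, 0.441, -0.0]
contact_force: [-0.1, 0.5, -3.0]
gripper_width: 0.153
grasp_force: 58.8
```

```bash
python3 - <<'E'
from h import *
o=monitor.get_obs(); m=R.from_quat(o['tool_rot'],scalar_first=True).as_matrix()
print(np.degrees(np.arctan2(m[1,0],m[0,0])),rel(o,.4832,.1066,.1))
E
```

```text
52.39567152975991 [-0.      0.0004  0.0792]
```

Scaled: 0.03 m is 0.6, 0.02 m is 0.4.

>>> jog_arm(
  steps=[-0.02,0,0.4,0,0,0,0,0.6,0,0,0,0,0.28,0,0,0,0,0.1,0,0,0,0,0.08,0,0,0,0,0,0,0,0,0,0,0,0],
)

```text
t: 7.85
eef_pos: [0.4828, 0.1074, 0.1071]
tool_rot: [0.0, 0.898, 0.441, 0.001]
contact_force: [-0.8, 0.6, -1.3]
gripper_width: 0.154
grasp_force: 58.7
```

>>> jog_arm(
  steps=[0,0,0.04,0,0,0,0,0.04,0,0,0,0,0.02,0,0,0,0,0.02,0,0,0,0,0,0,0],
)

```text
t: 8.35
eef_pos: [0.482, 0.1071, 0.1002]
tool_rot: [-0.0, 0.898, 0.441, -0.0]
contact_force: [0.2, -0.4, -1.5]
gripper_width: 0.155
grasp_force: 58.7
```

Scaled: 0.001 m is 0.02.

>>> jog_arm(
  steps=[0.02,0,0.02,0,0,0,0,0.02,0,0,0,0,0.02,0,0,0,0,0,0,0],
)

```text
t: 8.75
eef_pos: [0.4829, 0.108, 0.0976]
tool_rot: [0.0, 0.898, 0.441, 0.0]
contact_force: [-1.2, -1.0, 3.3]
gripper_width: 0.157
grasp_force: 59.5
```

>>> jog_arm(
  steps=[0,0,0.02,0,0,0,0,0,0,0,0,0,0,0,0],
)

```text
t: 9.05
eef_pos: [0.4829, 0.108, 0.0975]
tool_rot: [0.0, 0.898, 0.441, 0.0]
contact_force: [-5.0, -1.4, 15.0]
gripper_width: 0.153
grasp_force: 61.4
```

The lugs are resting on the rim (TCP z 0.0975, as predicted, light contact). Now I'll turn.

Scaled: -0.0005 m is -0.01, 0.08 rad / 6.2832 = 0.0127.

>>> jog_arm(
  steps=[0,0,-0.01,0.008,0,0,0,0,0.0127,0,0,0,0,0.0127,0,0,0,0,0.0127,0,0,0,0,0.0127,0,0,0,0,0,0],
)

```text
t: 9.65
eef_pos: [0.4833, 0.1086, 0.0973]
tool_rot: [-0.0, 0.963, 0.268, 0.001]
contact_force: [-1.0, 1.7, 2.7]
gripper_width: 0.153
grasp_force: 59.6
```

>>> jog_arm(
  steps=[0,0,0,0.0127,0,0,0,0,0.0127,0,0,0,0,0.0095,0,0,0,0,0.0048,0,0,0,0,0,0],
)

```text
t: 10.15
eef_pos: [0.4826, 0.1077, 0.0965]
tool_rot: [0.0, 0.989, 0.147, -0.0]
contact_force: [0.6, 0.3, -2.0]
gripper_width: 0.15
grasp_force: 58.9
```

```bash
python3 - <<'E'
from h import *
o=monitor.get_obs(); m=R.from_quat(o['tool_rot'],scalar_first=True).as_matrix()
print(np.degrees(np.arctan2(m[1,0],m[0,0])),rel(o,.4832,.1066,.1),o['torque'])
E
```

```text
16.851022238535784 [ 0.0003  0.0012 -0.0035] [ 0.0352  0.018  -0.0206]
```

The lugs have come into line with the slots and the force is gone. I'll descend gently to the floor.

Scaled: 0.003 m is 0.06, 0.001 m is 0.02.

>>> jog_arm(
  steps=[0,0.02,0.04,0,0,0,0,0.06,0,0,0,0,0.06,0,0,0,0,0.04,0,0,0,0,0,0,0],
)

```text
t: 10.65
eef_pos: [0.4828, 0.1069, 0.0864]
tool_rot: [0.0, 0.989, 0.146, -0.0]
contact_force: [-0.3, -0.2, -2.4]
gripper_width: 0.151
grasp_force: 58.9
```

>>> jog_arm(
  steps=[0,0,0.02,0,0,0,0,0.02,0,0,0,0,0,0,0,0,0,0,0,0],
)

```text
t: 11.05
eef_pos: [0.4831, 0.107, 0.0848]
tool_rot: [0.0, 0.989, 0.146, 0.0]
contact_force: [-0.6, 0.3, -1.7]
gripper_width: 0.151
grasp_force: 58.9
```

Scaled: 0.001 m is 0.02.

>>> jog_arm(
  steps=[0,0,0.02,0,0,0,0,0,0,0,0,0,0,0,0],
)

```text
t: 11.35
eef_pos: [0.483, 0.1069, 0.0838]
tool_rot: [0.0, 0.989, 0.146, -0.0]
contact_force: [-0.5, 0.8, -2.2]
gripper_width: 0.158
grasp_force: 58.9
```

>>> jog_arm(
  steps=[0,0,0.01,0,0,0,0,0,0,0],
)

```text
t: 11.55
eef_pos: [0.4831, 0.107, 0.0836]
tool_rot: [0.0, 0.989, 0.146, 0.0]
contact_force: [-1.6, 0.1, 3.4]
gripper_width: 0.153
grasp_force: 59.7
```

The block is on the floor (TCP 0.0836, as predicted). I'll open, back off and check.

Scaled: -0.04 m is -0.8, -0.02 m is -0.4.

>>> jog_arm(
  steps=[0,0,0,0,0.5,0,0,0,0,0.5,0,0,0,0,0.5,0,0,0,0,0.7,0,0,0,0,0.7,0,0,0,0,0.7,0,0,-0.4,0,0.7,0,0,-0.8,0,0.7,0,0,-0.8,0,0.7,0,0,-0.4,0,0.7,0,0,0,0,0.7,0,0,0,0,0.7],
)

```text
t: 12.75
eef_pos: [0.483, 0.1068, 0.2033]
tool_rot: [0.0, 0.989, 0.146, 0.0]
contact_force: [-0.7, -0.1, -0.1]
gripper_width: 0.698
grasp_force: 0.0
```

```bash
python3 - <<'E'
from h import *
o,im,c=shot('w4')
P=np.array([[.4832,.1066,.078],[.4832,.1066,.114]]); print(w2px(c,P))
cv2.imwrite('pics/w4b.png',cv2.resize(im[60:360,80:480],(800,600)))
E
```

```text
[[282.4341 195.4214]
 [282.4466 207.0239]]
```

View pics/w4b.png

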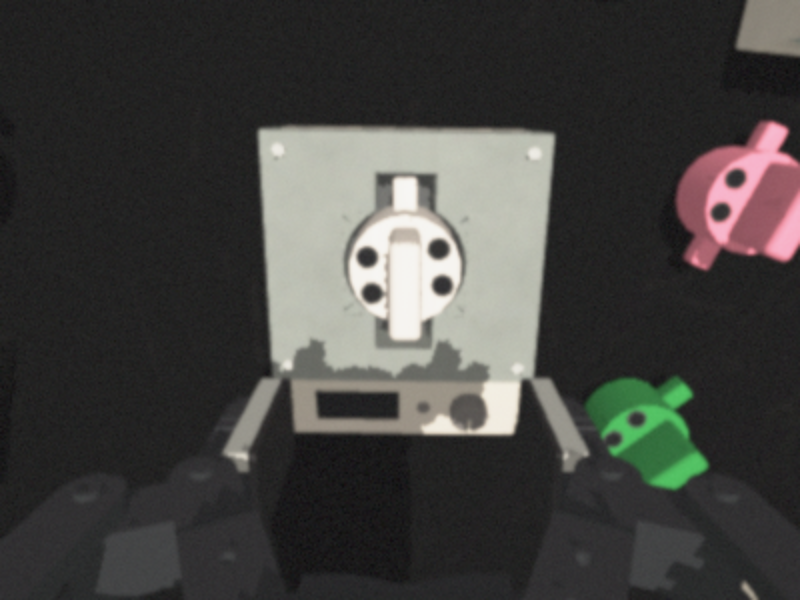

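The picture shows the block seated in the well at (405,265), with its lugs in line inside the slots at (405,190). The hole centre (405,270) matches the predicted seated height, and the gripper is clear.

```bash
python3 -c "
from station import bot; print(bot.hand_in())"
```

```text
the job is handed in; nothing more can be done
None
```

I fitted the lugged block into the warmer's well and handed the job in: its lugs rested on the rim about 36° out of line, then dropped into the slots on turning, and it was released on the floor at about 12.8 s without force (at most about 18 N beyond its weight), the square block untouched; hand-in gave no verdict.

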